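# Grinder lid held at half turn

### The arm

A 7-joint arm with a two-finger parallel gripper is mounted at the origin on a cart in front of the work surface, level with it; the furniture and walls round the work are solid. World frame = base frame: x ahead of the robot, y to its left, z up, the work surface at z = 0. Lengths are in mm, angles in rad, forces in N, time in s.
With the tool pointing down it reaches from about 425 to 925 mm from the base axis. Payload 6.8 kg.
Tool frame: the origin (TCP) lies where the fingers leave the gripper's body, on its centre line; the fingertips stand ctrl.tip_extent ahead of it and the grasp point (between the pads) lies 61 mm ahead of it (ctrl.tip_extent is the distance from the TCP to the fingertips, in mm); z points along the fingers, y is the line along which they close (so a half turn about z gives the same grasp; the last joint's range is limited). The gripper opens to 88 mm and grips with 3 to 60 N. Pads are 20 mm wide; open, the fingers measure 115 mm over their backs; the gripper's body (75 mm by 178 mm) begins 61 mm behind the grasp point.
Start: joints at [-1.333, 0.477, 0.022, 1.555, -0.011, 1.109, -0.083], TCP at [228.788, 635.06, 302.664] pointing down, gripper open.
Joint ranges: [-2.96, 2.96], [-0.34, 2.1], [-1.41, 1.46], [0.24, 2.44], [-1.37, 4.51], [0.17, 1.92], [-2.96, 2.96]. Speed limits (rad/s): [2.39, 2.39, 3.14, 3.14, 3.14, 3.14, 3.14].

### API

Orientations are given as [roll, pitch, yaw] about the fixed x, y, z axes, in that order (R = Rz(yaw) Ry(pitch) Rx(roll)).
In Python, from workcell import ctrl, cams gives the robot as it stands. The module is installed in compiled form; this text tells all that it offers.
- The arm moves only by the tool arm_command, never from a script. Its argument "plan" is text: rows parted by semicolons, each of 5 numbers parted by spaces: the shift along the world's x, y, z each as a share of 20 cm, from -1 to 1, then the turn about the world's z as a share of 180 degrees, from -1 to 1, then the closure, from -1 (fully open) to 1 (shut), so that 0 is half open. A call has 1 to 10 rows; each row is the pose to reach, as a shift and turn from the pose commanded when the call began, turning the shorter way round; what a row does not reach only later rows make up. A row lasts 1/10 s, in which the tool goes at most 50 mm and 8.59 degrees, less where a joint would pass 70% of its speed; a pose out of reach is approached as far as the arm can. A call with a number of a shift or a turn outside -1 to 1 is refused whole. A call with a gripper value outside its range is refused whole. The fingers move at their own pace and stop on an object; "force" is the grip in N (left out, the last holds). Time passes only in rows, so rows that repeat a pose let the fingers close. It gives the time, the measured TCP pose, the force, the opening and the grip force at its end, in the units of the state.
- ctrl.observe(): the state, without advancing time (a new reading comes with each control period).
- cams.get_image(name): name is "side" or "top"; returns a dict with "color" (384x512x3 uint8, blue, green, red), "depth" (384x512 float32, mm along the optical axis (not along the pixel's ray), 0 where there is no reading), "fx", "fy", "cx", "cy" (pixels), "rvec" (rotation vector, rad) and "tvec" (3), from world to camera coordinates, as OpenCV has them. Camera axes: x right, y down, z forward; pixel columns grow to the right and rows downward; lengths in mm; the calibration is good to about 2 mm. A picture is of the moment at which its call begins.
- ctrl.hand_in(): hands the job in; it is judged then, once.
The state is a dict: "clock": time; "joints": joint angles; "dq": joint speeds; "joint_torque": joint torques, N m; "eef_pos": TCP position; "eef_rot": TCP orientation; "force": force on the tool from outside, world axes, zero at the start; "ft_torque": the same for the moment, N m; "opening": opening from 0.0 (shut) to 1.0 (fully open); "grip_force": force on a finger pad.
Only numpy, scipy, OpenCV 4.12 (cv2) and the standard library are available. Lean on these libraries where they do the work, as an engineer would, in place of code of your own. Each camera call takes 0.05 s, during which the arm holds its last target. There are 200 camera calls.

### The job

Fit the loose twist-lock lid onto the open grinder: with its grip bar in line with the long ribs on the collar, lower it until the lugs drop through the two gaps and the lid sits flat. Then turn it clockwise (seen from above) half way to the lock, so that the bar points at the round studs, without ever going on into the lock click, and hold it still there against the return spring: finish with the gripper still gripping the lid. Do not disturb the other things on the worktop.

Things in the scene. Friction and masses are not known exactly. Their poses are not given: they have to be found in the camera images.
- lid: Loose grey round lid, about 0.12 kg, upright on the worktop. Origin: centre of its underside; z up, x along the grip bar. Spigot 60 diameter, z 0 to 14; disc 76 diameter, z 14 to 24; grip bar on top 60 long (x), 14 thick (y), z 24 to 55, black pointer ridges at its ends. Same after a half turn.
- lid_grip (a point): Point on the lid's axis inside the grip bar, 46 above the lid's underside, a good height to grip the bar's 14 mm thickness.
- lid_lug (a point): Middle of one of the lid's two lugs (+x; the other is at -x), which stick out of the spigot to 36 from the axis, 10 wide (y), z 1 to 6 above the underside. They lie straight below the bar's ends.
- grinder: White grinder fixed to the worktop, 116 across, 128 tall, pale metal round collar 94 across on top. Origin: centre of its underside, z up, black rocker switch at -x. The collar's lip (5 thick) has a round mouth 63.5 wide with a gap 14 wide at +x and at -x for the lugs. Seated, the lid's disc rests on the collar and the lid's origin is 114 above this origin.
- grinder_mouth (a point): Centre of the grinder's mouth, level with the top of the collar (128 above the worktop); the cavity below is 24 deep. Black raised marks on the collar, the same on both sides: a long rib at each gap, a round stud 0.6 rad clockwise from it (half way), twin ribs 1.2 rad clockwise (locked).
- half_stud (a point): The round stud (half-way mark) near the rocker-switch side, on top of the collar, 43 from the axis; the other stud is across the mouth. The bar points at both when the lid is turned half way.
- ring (a joint): Angle (rad) of the sprung ring under the lip, whose two notches (14 wide) take the lugs: 0 at rest (notches under the gaps), growing as the lid turns clockwise from above; lags the lid by up to 0.06 (play): 0.54 to 0.60 with the bar on the studs. Sprung balls resist from about 0.73; locked at 1.2. The spring pulls back with 0.04 N m at 0, 0.10 at 0.6.
- candle: Small round candle in a low metal cup, 38 across, 17 tall; bystander. Origin: centre of its underside.
- tin: Food tin, 75 across, 58 tall; bystander. Origin: centre of its underside.
- spice_jar: Spice jar with a screw cap, 46 across, 99 tall; bystander. Origin: centre of its underside.
- flask_pink: Tall vacuum flask with a plain domed cap, 73 across, 207 tall; bystander. Origin: centre of its underside.
- flask_blue: Tall vacuum flask with a carrying loop on its cap, 75 across, 230 tall; bystander. Origin: centre of its underside.
- beaker: Tall clear measuring beaker, 82 across, 152 tall; bystander. Origin: centre of its underside.
- small_mug: Low mug with a handle, 62 x 89, 52 tall; bystander. Origin: centre of its underside.

How it is judged:
By the outcome, as a careful person would: the job done as asked, in the order asked, and still so for the second after the job is handed in, while the arm keeps its last pose, push and grip.
It also fails if it takes over 48 s, if anything falls off the work surface, if the arm or the gripper's body presses on something with over 40 N, if the wrist force passes 120 N, or if a joint passes its speed limit or range.

## Working session

There is one attempt and no reset: what is moved stays moved. The work goes in short steps, Python scripts to look and compute and a tool call to move; the robot and the scene stay as the last step left them, time stands still between calls to the robot, and variables do not carry over. Pictures are saved under pics/ and viewed, at most 10 in all, crops included, and the job is handed in when it is done.

Besides the shell and the picture viewer there is one more tool, called after "Emit:" as name(argument=value, ...) on one line, values as JSON. arm_command: Moves the arm, as the interface text tells. Shift numbers are shares of 20 cm and turn numbers shares of 180 degrees, none past 1 either way. Its arguments: {"type":"object","properties":{"plan":{"type":"string"},"force":{"type":"number"}},"required":["plan"]}

```bash
mkdir -p pics; cat > h.py <<'E'
import numpy as np, cv2
from workcell import ctrl, cams
def snap(n,f=None):
    im=cams.get_image(n)
    if f: cv2.imwrite('pics/'+f,im['color'])
    np.savez(''+n+'.npz',**im)
    return im
def world(im,mask=None):
    R=cv2.Rodrigues(np.array(im['rvec'],float))[0]; t=np.array(im['tvec'],float).ravel()
    d=im['depth']; v,u=np.indices(d.shape)
    P=np.stack([(u-im['cx'])/im['fx']*d,(v-im['cy'])/im['fy']*d,d],-1)
    return (P-t)@R   # R^T (P-t)
def ray(im,u,v,z):
    R=cv2.Rodrigues(np.array(im['rvec'],float))[0]; t=np.array(im['tvec'],float).ravel()
    c=-R.T@t; r=R.T@np.array([(u-im['cx'])/im['fx'],(v-im['cy'])/im['fy'],1])
    return c+r*(z-c[2])/r[2]
E
python3 - <<'E'
from h import *
a=snap('top','top0.png'); b=snap('side','side0.png')
s=ctrl.observe(); print(s, ctrl.tip_extent)
for i in (a,b):
    R=cv2.Rodrigues(np.array(i['rvec'],float))[0]; print(-R.T@np.array(i['tvec']).ravel(), R[2], i['fx'])
E
```

```text
{'clock': 0.1, 'joints': array([-1.33309298,  0.47771657,  0.02234171,  1.55633391, -0.0115017 ,
        1.1092971 , -0.08305895]), 'dq': array([ 0.00112278, -0.00078401,  0.00074421, -0.00371386,  0.00057822,
        0.00201213, -0.00028769]), 'joint_torque': array([ 4.50843756e-03, -5.84087741e+01,  1.54027529e+00, -2.73314077e+01,
       -5.41909109e-02,  1.30790257e-02,  5.49216600e-05]), 'eef_pos': array([228.6552705 , 634.65772527, 301.78728653]), 'eef_rot': array([-3.13996999e+00,  1.15936747e-04,  2.79585075e+00]), 'force': array([ 0.73351481, -0.10554322,  0.1699837 ]), 'ft_torque': array([-0.01971376,  0.06770042,  0.03126249]), 'grip_force': 0.0, 'opening': 1.003139920123651} 80.0
[ 234.64989107  -82.71607139 1859.5001622 ] [ 1.48773658e-01 -4.49719724e-04 -9.88871173e-01] 403.07293593000094
[-354.47203479 -488.62063615 1377.49932356] [ 0.55101906  0.25416848 -0.79484362] 445.0894336591238
```

View pics/top0.png

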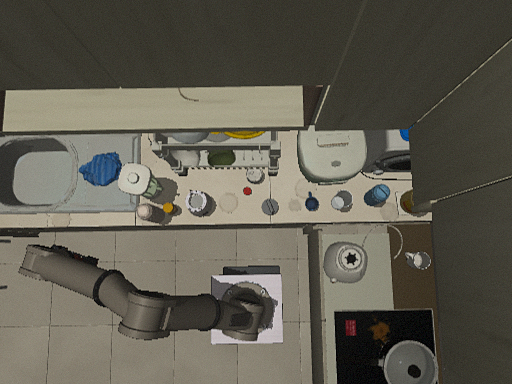

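View pics/side0.png

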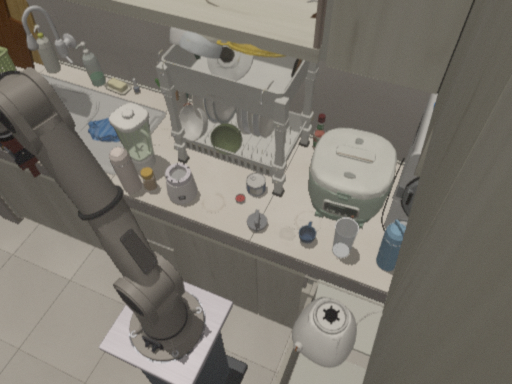

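The top view shows the grinder at about (197,202), the lid at (270,207), and the mug, beaker and candle nearby. The arm is off to the left. The side view shows the grinder at (180,182) and the lid at (257,221). I'll zoom in on both.

```bash
python3 - <<'E'
from h import *
a=dict(np.load('top.npz')); b=dict(np.load('side.npz'))
def z(i,u,v,w,h,k): return cv2.resize(i['color'][v:v+h,u:u+w],None,fx=k,fy=k,interpolation=cv2.INTER_CUBIC)
A=z(a,175,180,50,50,8);B=z(a,245,180,50,50,8)
C=z(b,155,155,50,50,8)[:200*2];D=z(b,235,195,50,50,8)
o=np.vstack([np.hstack([A,B]),np.hstack([C,D])]); o=cv2.resize(o,(600,600)); cv2.imwrite('pics/z0.png',o)
for n,i,boxes in (('top',a,[(178,185,217,220),(258,195,283,218)]),('side',b,[(160,160,205,205),(240,205,275,235)])):
    W=world(i)
    for (u0,v0,u1,v1),(lo,hi) in zip(boxes,[(110,150),(8,80)]):
        P=W[v0:v1,u0:u1].reshape(-1,3); P=P[(P[:,2]>lo)&(P[:,2]<hi)]
        print(n,len(P),P.min(0).round(),P.max(0).round(),P.mean(0).round(1),np.histogram(P[:,2],8))
        if lo==8:
            for l,h in((12,35),(40,65)):
                Q=P[(P[:,2]>l)&(P[:,2]<h)];
                if len(Q)>3:
                    c=np.cov(Q[:,:2].T);w,v=np.linalg.eigh(c); print(l,len(Q),Q.mean(0),np.sqrt(w),np.arctan2(v[1,1],v[0,1]))
    for q in ([197,202],[270,207]) if n=='top' else ([178,182],[257,222]): print(W[q[1],q[0]])
E
```

```text
top 296 [427. 164. 110.] [519. 257. 143.] [472.2 209.9 124.6] (array([71, 23, 13, 29, 66, 65, 23,  6]), array([110.03021134, 114.14213174, 118.25405214, 122.36597254,
       126.47789294, 130.58981334, 134.70173374, 138.81365414,
       142.92557454]))
top 242 [ 404. -169.    8.] [508. -58.  67.] [ 453.8 -110.8   29.6] (array([29, 49, 90, 27,  6,  8, 22, 11]), array([ 8.45973676, 15.81576019, 23.17178362, 30.52780705, 37.88383048,
       45.23985391, 52.59587734, 59.95190077, 67.3079242 ]))
12 167 [ 454.56118673 -110.06220984   25.40550199] [19.79115384 21.74555505] 1.8521259387415527
40 44 [ 454.54844502 -111.24691181   54.73399209] [ 6.07812447 17.71717323] -2.750384547467475
[466.98151608 207.04487755 113.70129534]
[ 446.15842106 -112.31174501   54.66962489]
side 294 [422. 158. 110.] [519. 252. 135.] [466.4 203.4 122.7] (array([25, 20, 32, 42, 82, 68, 20,  5]), array([110.02784486, 113.18664413, 116.3454434 , 119.50424267,
       122.66304193, 125.8218412 , 128.98064047, 132.13943974,
       135.29823901]))
side 312 [ 414. -152.   13.] [493. -79.  59.] [ 448.4 -116.9   27.6] (array([ 54, 143,  50,   3,   3,   5,  30,  24]), array([13.12742053, 18.82015579, 24.51289104, 30.2056263 , 35.89836155,
       41.59109681, 47.28383207, 52.97656732, 58.66930258]))
12 249 [ 448.58749221 -116.93857678   21.599595  ] [19.75672489 20.88022069] 2.069391650273805
40 60 [ 448.74878764 -116.19862888   52.02130382] [ 3.97027541 17.77924574] -2.7414614574851695
[432.05962901 183.32314964 126.16985365]
[ 432.88907977 -124.97211698   48.5101292 ]
```

View pics/z0.png

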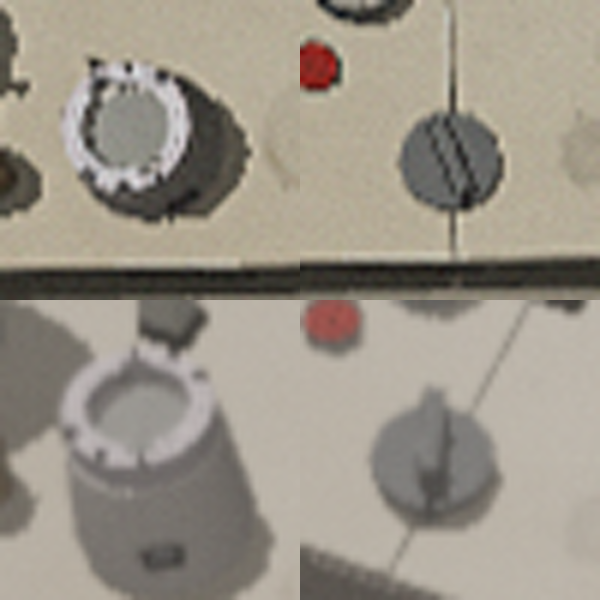

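The zoom shows the collar's dark marks, the switch on the robot-facing side at side pixel (182,198), and the lid bar pointing about 0.4 rad from world x. Next I'll fit the collar and mark angles in polar form.

```bash
cat >> h.py <<'E'
def topdown(im,c,z,half=60,n=480):
    "rectified view of plane z: +x world up, +y left (like top cam)"
    g=np.linspace(half,-half,n); X,Y=np.meshgrid(g,g,indexing='ij')
    P=np.stack([X+c[0],Y+c[1],np.full_like(X,z)],-1).reshape(-1,3)
    K=np.array([[im['fx'],0,im['cx']],[0,im['fy'],im['cy']],[0,0,1]],float)
    p=cv2.projectPoints(P,np.array(im['rvec'],float),np.array(im['tvec'],float),K,None)[0].reshape(n,n,2).astype(np.float32)
    return cv2.remap(im['color'],p[...,0],p[...,1],cv2.INTER_LINEAR)
def circ(P):
    A=np.c_[2*P,np.ones(len(P))]; s=np.linalg.lstsq(A,(P**2).sum(1),rcond=None)[0]; return s[0],s[1],np.sqrt(s[2]+s[0]**2+s[1]**2)
E
python3 - <<'E'
from h import *
ims=[dict(np.load(n+'.npz')) for n in('top','side')]
rows=[]
for k,i in enumerate(ims):
    W=world(i); print('switch',W[198,182] if k else W[213,206])
    r=[]
    for c,z,bright in(((470,207),128,1),((451,-114),24,0)):
        T=topdown(i,c,z); r.append(T)
        g=cv2.cvtColor(T,cv2.COLOR_BGR2GRAY).astype(int); f=T.astype(int)
        if bright: m=(g>165)&(f[...,2]-f[...,0]<12)
        else: m=(g<150)
        m=cv2.morphologyEx(m.astype(np.uint8),cv2.MORPH_CLOSE,np.ones((25,25))); 
        nl,l,st,ce=cv2.connectedComponentsWithStats(m); j=1+st[1:,4].argmax()
        ct=max(cv2.findContours((l==j).astype(np.uint8),0,1)[0],key=len)[:,0]
        P=cv2.convexHull(ct)[:,0]; h=np.linspace(60,-60,480)
        Q=np.c_[c[0]+h[ct[:,1]],c[1]+h[ct[:,0]]]
        for _ in range(6):
            cx,cy,R=circ(Q); e=np.abs(np.hypot(*(Q-[cx,cy]).T)-R); Q=Q[e<max(np.percentile(e,85),1)]
        print(k,z,cx.round(1),cy.round(1),R.round(1),len(Q))
        if bright:
            rr=np.linspace(34,47,20)[:,None]; th=np.linspace(-np.pi,np.pi,360,endpoint=False)[None]
            X=cx+rr*np.cos(th);Y=cy+rr*np.sin(th)
            pu=((c[1]-Y)+60)/120*479; pv=((c[0]-X)+60)/120*479
            pol=cv2.remap(g.astype(np.float32),pu.astype(np.float32),pv.astype(np.float32),1)
            np.save(f'pol{k}.npy',pol)
            pr=pol[6:15].mean(0); print([(int(np.degrees(th[0,t])),int(pr[t])) for t in range(360) if pr[t]<pr[np.arange(t-6,t+7)%360].min()+1e-6 and pr[t]<190])
    rows.append(np.hstack(r))
o=np.vstack(rows); cv2.imwrite('pics/td.png',cv2.resize(o,(600,600)))
E
```

```text
switch [423.98293567 175.71218722  56.83809737]
0 128 472.3 209.3 42.4 361
[]
0 24 451.8 -112.1 40.8 710
switch [422.34026639 174.95294492  45.57520171]
1 128 471.8 201.3 39.4 376
[]
1 24 446.2 -121.0 43.7 408
```

View pics/td.png

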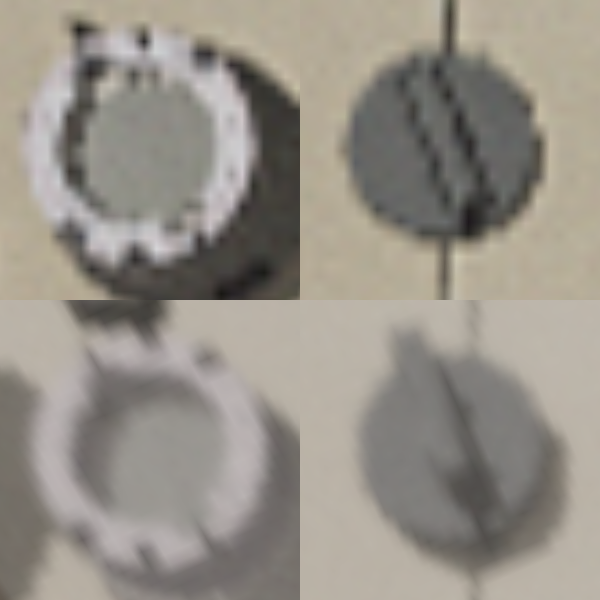

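The rectified top view puts the collar centre near (472,210), with marks at about 0.56, -0.04 and -0.65 rad. That makes the order long rib, then stud, then twin ribs. The switch direction agrees, giving a +x of about 0.6. The lid is near (452,-114) with the bar at 0.40 rad. I'll start moving above the flasks and refine on the way.

Emit:
arm_command(plan="0 0 0.2 0 -1; 0 0 0.4 0.04 -1; 0.5 -1 0.4 0.236 -1; 0.5 -1 0.4 0.236 -1; 0.5 -1 0.4 0.236 -1; 0.5 -1 0.4 0.236 -1; 0.5 -1 0.4 0.236 -1; 0.5 -1 0.4 0.236 -1", force=20)

```text
clock: 0.9
eef_pos: [331.5, 431.1, 382.7]
eef_rot: [-3.14, 0.0, -2.753]
force: [0.6, 0.5, -0.8]
opening: 1.002
grip_force: 0.0
```

```bash
python3 - <<'E'
from h import *
from scipy.optimize import minimize
ims=[dict(np.load(n+'.npz')) for n in('top','side')]
# mark fit: 6 marks, darkness relative to ring
for k,i in enumerate(ims):
    K=np.array([[i['fx'],0,i['cx']],[0,i['fy'],i['cy']],[0,0,1]],float)
    g=cv2.GaussianBlur(cv2.resize(cv2.cvtColor(i['color'],6).astype(np.float32),None,fx=4,fy=4,interpolation=2),(0,0),2.5)
    def s(p,full=False):
        ph=np.array([0,-.6,-1.2,np.pi,np.pi-.6,np.pi-1.2])+p[2]
        # ring samples outside marks + mark samples
        mk=[43*np.cos(ph)+p[0],43*np.sin(ph)+p[1],0*ph+129.5]
        t=np.linspace(0,2*np.pi,72); dt=np.abs((t[:,None]-ph+np.pi)%(2*np.pi)-np.pi).min(1); t=t[dt>.2]
        rg=np.vstack([np.c_[r*np.cos(t)+p[0],r*np.sin(t)+p[1],0*t+128] for r in(37,45.5)])
        def v(P):
            q=cv2.projectPoints(np.asarray(P,float),np.array(i['rvec'],float),np.array(i['tvec'],float),K,None)[0].reshape(-1,1,2)
            q=(q+.5)*4-.5
            return cv2.remap(g,q.astype(np.float32),None,1).ravel()
        a,b=v(np.array(mk).T),v(rg)
        return (a.round(),b.mean()) if full else a.mean()-b.mean()
    best=min(((s((x,y,f)),x,y,f) for x in np.arange(464,479) for y in np.arange(202,216) for f in np.arange(.3,.9,.03)))
    r=minimize(s,best[1:],method='Nelder-Mead',options=dict(initial_simplex=[best[1:]]+[np.array(best[1:])+d for d in np.diag([1.5,1.5,.05])]))
    print(k,best,r.x.round(3),r.fun,s(r.x,True))
i=ims[0]; W=world(i)
# heights map, coarse, 50mm cells (max z) x 300..700, y 650..-350
m=(W[...,0]>300)&(W[...,0]<700)&(W[...,1]<700)&(W[...,1]>-350)&(i['depth']>0)
H=np.full((8,21),-9.)
np.maximum.at(H,(((W[m][:,0]-300)//50).astype(int),((700-W[m][:,1])//50).astype(int)),W[m][:,2])
print('y',[700-50*j for j in range(21)])
for j in range(7,-1,-1): print(300+50*j,H[j].astype(int))
print(ctrl.observe()['joints'].round(2))
E
```

```text
0 (np.float32(-65.23612), np.int64(470), np.int64(211), np.float64(0.5699999999999997)) [470.198 211.084   0.568] -65.28413391113281 (array([118., 121., 104., 108.,  83.,  96.], dtype=float32), np.float32(170.31255))
1 (np.float32(-34.48207), np.int64(471), np.int64(208), np.float64(0.5699999999999997)) [470.725 207.695   0.578] -34.987518310546875 (array([152., 118., 138., 136., 129., 126.], dtype=float32), np.float32(168.22174))
y [700, 650, 600, 550, 500, 450, 400, 350, 300, 250, 200, 150, 100, 50, 0, -50, -100, -150, -200, -250, -300]
650 [680 679 678 678 679 678 679 679 678 680 678 678 678 678 678 679 679 680
 903 648 265]
600 [ 678  677  680 1001 1079 1161 1238 1306 1305 1305 1303 1300 1300 1298
 1297 1295 1293 1293 1291 1288 1287]
550 [ 59  66  45 263 278 288 274  16 468  16  10  16  14  12 629 495 386  13
 228 258 258]
500 [ 20  23  24 264 280 283 270 207  18 138 138  12  11  20  22  13  13  12
  13 221 246]
450 [ 18  20  24  22 265 269 267 111 139 138 142  11  12  14  14  62  67  12
  12  60  62]
400 [ 13  18  19  15   9 215 221 109 110 139 140  11  12  13  12  33  65  14
  18  62  61]
350 [ 16  15  10  12  13 201 201  15  13  12  13  15  13  11  10  12  17  12
  14  16  12]
300 [-9 -9 -9 -9 -9 -9 -9 -9 -9 -9 -9 -9 -9 -9 -9 -9 -9 -9 -9 -9 -9]
[-1.    0.19 -0.03  1.77  0.01  1.18  0.92]
```

Both cameras agree on the grinder at about (470.5, 209.4) with its rib angle at 0.573. Next I'll move over the lid.

Emit:
arm_command(plan="0.62 -0.3 0 0 -1; 0.62 -1 0 0 -1; 0.62 -1 0 0 -1; 0.62 -1 0 0 -1; 0.62 -1 0 0 -1; 0.62 -1 0 0 -1")

```text
clock: 1.5
eef_pos: [455.2, 229.8, 382.7]
eef_rot: [-3.14, 0.0, -2.755]
force: [0.8, 0.8, 0.2]
opening: 1.0
grip_force: 0.0
```

Emit:
arm_command(plan="0 -1 0 0 -1; 0 -1 0 0 -1; 0 -1 0 0 -1; 0 -1 0 0 -1; 0 -1 0 0 -1")

```text
clock: 2.0
eef_pos: [452.7, 30.1, 382.8]
eef_rot: [-3.14, -0.0, -2.754]
force: [0.4, 0.8, -0.0]
opening: 1.004
grip_force: 0.0
```

Emit:
arm_command(plan="0 -0.745 0 0 -1; 0 -0.745 -0.3 0 -1; 0 -0.745 -0.6 0 -1; 0 -0.745 -0.9 0 -1; 0 -0.745 -0.9 0 -1; 0 -0.745 -0.9 0 -1")

```text
clock: 2.6
eef_pos: [451.1, -112.7, 198.4]
eef_rot: [3.139, -0.006, -2.746]
force: [-0.3, 0.3, 1.0]
opening: 0.999
grip_force: 0.0
```

```bash
python3 - <<'E'
from h import *
ims=[snap('top'),snap('side')]
s=ctrl.observe(); print(s['eef_pos'],s['eef_rot'],s['joints'].round(2))
a=ims[0]['color'][160:240,220:320]; b=ims[1]['color'][160:240,210:310]
cv2.imwrite('pics/over.png',cv2.resize(np.vstack([a,b]),(500,800),interpolation=2)[:, :][:800]) if 0 else cv2.imwrite('pics/over.png',np.hstack([cv2.resize(x,(400,320),interpolation=2) for x in(a,b)]))
E
```

```text
[ 452.06165799 -112.46002208  200.0876513 ] [ 3.13939584 -0.00532122 -2.74519365] [-0.24  0.29  0.41  2.16 -0.17  0.73  2.25]
```

View pics/over.png

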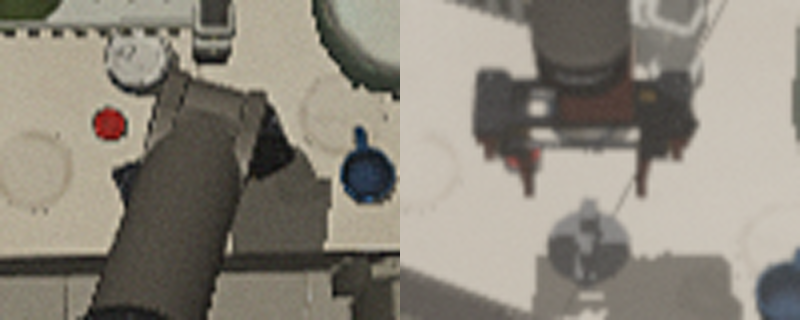

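The right panel (side) shows the open fingers straddling the lid line, with tips at about (242,207) and (270,207) and the lid at (257,221). The nearby objects are clear. I'll use the fingertips to check the side camera's bias against the robot frame.

```bash
python3 - <<'E'
from h import *
i=dict(np.load('side.npz'))
for u in((528-400)/4+210,(640-400)/4+210): print(ray(i,u,192/4+160,120))
c=np.array([452,-112.5]); d=np.array([-.385,.923])
print(c+44*d,c-44*d)
K=np.array([[i['fx'],0,i['cx']],[0,i['fy'],i['cy']],[0,0,1]],float)
P=np.array([[*(c+s*d),120] for s in(50,-50)]+[[452.5,-114,55]])
q=cv2.projectPoints(P,i['rvec'],i['tvec'],K,None)[0].reshape(-1,2); print(q, (q-[210,160])*4+[400,0])
E
```

```text
[422.83028868 -73.99715008 120.        ]
[ 460.67158285 -162.67584694  120.        ]
[435.06  -71.888] [ 468.94  -153.112]
[[241.19701295 205.12487295]
 [270.10186485 205.31431896]
 [256.36327442 215.75553944]] [[524.78805179 180.49949181]
 [640.40745941 181.25727583]
 [585.45309766 223.02215776]]
```

Emit:
arm_command(plan="0 0 -0.2 0 -1; 0 0 -0.4 0 -1; 0 0 -0.47 0 -1; 0 0 -0.47 0 -1; 0 0 -0.47 0 -1; 0 0 -0.47 0 -1", force=40)

```text
clock: 3.3
eef_pos: [454.3, -113.4, 110.2]
eef_rot: [-3.141, 0.003, -2.745]
force: [0.1, -0.4, -0.9]
opening: 1.0
grip_force: 0.0
```

Emit:
arm_command(plan="0 0 0 0 0.5; 0 0 0 0 1; 0 0 0 0 1; 0 0 0 0 1; 0 0 0 0 1; 0 0 0 0 1; 0 0 0 0 1; 0 0 0 0 1; 0 0 0 0 1; 0 0 0 0 1")

```text
clock: 4.3
eef_pos: [452.8, -113.9, 108.6]
eef_rot: [3.141, -0.0, -2.746]
force: [-0.4, 0.3, -0.1]
opening: 0.158
grip_force: 40.0
```

Emit:
arm_command(plan="0 0 0.2 0 1; 0 0 0.45 0 1; 0 0 0.7 0 1; 0 0.2 0.9 0 1; 0 0.45 0.9 0 1; 0 0.7 0.9 0 1; 0 0.95 0.9 0 1; 0 1 0.9 0 1; 0 1 0.9 0 1")

```text
clock: 5.2
eef_pos: [452.4, 88.8, 288.5]
eef_rot: [3.141, -0.0, -2.741]
force: [-0.1, -0.1, -0.6]
opening: 0.158
grip_force: 40.0
```

Emit:
arm_command(plan="0.09 0.2 0 0.03 1; 0.09 0.4 0 0.057 1; 0.09 0.6 0 0.057 1; 0.09 0.615 0 0.057 1; 0.09 0.615 0 0.057 1; 0.09 0.615 -0.15 0.057 1; 0.09 0.615 -0.15 0.057 1; 0.09 0.615 -0.15 0.057 1;0.09 0.615 -0.15 0.057 1")

```text
clock: 6.1
eef_pos: [471.5, 208.0, 259.7]
eef_rot: [-3.141, 0.001, -2.569]
force: [0.2, -0.1, -1.3]
opening: 0.154
grip_force: 40.0
```

```bash
python3 - <<'E'
from h import *
ims=[snap('top'),snap('side')]
s=ctrl.observe(); print(s['eef_pos'],s['eef_rot'],s['joints'].round(2),s['force'],s['opening'])
a=ims[0]['color'][165:245,155:255]; b=ims[1]['color'][130:210,135:235]
cv2.imwrite('pics/over2.png',np.hstack([cv2.resize(x,None,fx=k,fy=k,interpolation=2) for x,k in((a[:,20:70],6),(b[:,:80],6))]))
E
```

```text
[471.38091839 208.68376469 259.74488904] [-3.14154985e+00  1.64855810e-03 -2.56788657e+00] [-0.73  0.27  0.22  1.99 -0.08  0.89  1.68] [ 0.18327626 -0.41611071 -0.84879157] 0.15093957854693785
```

View pics/over2.png

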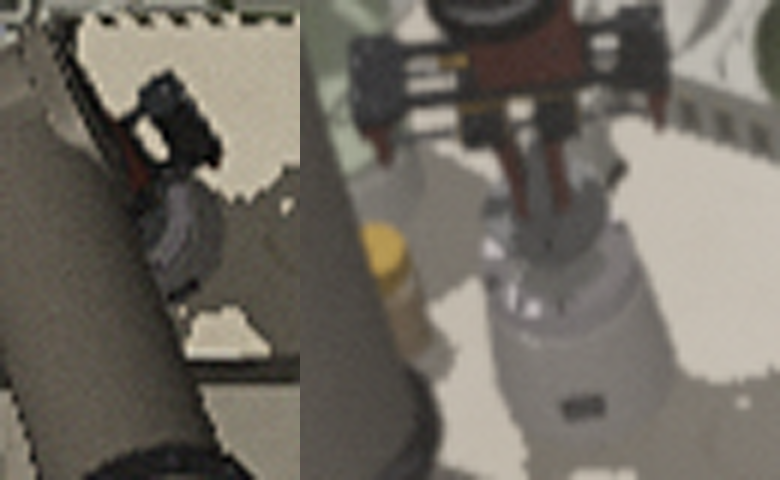

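The left panel (top) shows the arm covering most of the collar. The right panel (side) shows the lid held above the collar, with its disc at about (558,225) in the crop. I'll overlay the predicted outlines to find the in-hand offset.

```bash
cat > ov.py <<'E'
from h import *
def proj(i,P):
    K=np.array([[i['fx'],0,i['cx']],[0,i['fy'],i['cy']],[0,0,1]],float)
    return cv2.projectPoints(np.asarray(P,float),np.array(i['rvec'],float),np.array(i['tvec'],float),K,None)[0].reshape(-1,2)
def circ3(c,r,z,t=np.linspace(0,2*np.pi,181)): return np.c_[c[0]+r*np.cos(t),c[1]+r*np.sin(t),0*t+z]
def panel(i,u0,v0,w,h,k,curves):
    o=cv2.resize(i['color'][v0:v0+h,u0:u0+w],None,fx=k,fy=k,interpolation=2)
    for P,col in curves:
        q=((proj(i,P)-[u0,v0]+.5)*k-.5).round().astype(int)
        cv2.polylines(o,[q.reshape(-1,1,2)],False,col,1)
    return o
E
python3 - <<'E'
from ov import *
a,b=[dict(np.load(n+'.npz')) for n in('top','side')]
z0=151.1; lc=np.array([471.4,208.7]); 
out=[]
for i,cc,w in((a,(470.2,211.1),(178,190,30,40)),(b,(470.7,207.7),(163,150,36,40))):
    out.append(panel(i,*w,12,[(circ3(lc,38,z0+24),(0,255,0)),(circ3(lc,38,z0+14),(0,255,0)),(circ3(cc,47,128),(0,0,255))]))
o=np.hstack(out); print(o.shape); cv2.imwrite('pics/ov.png',o)
E
```

```text
(480, 792, 3)
```

View pics/ov.png

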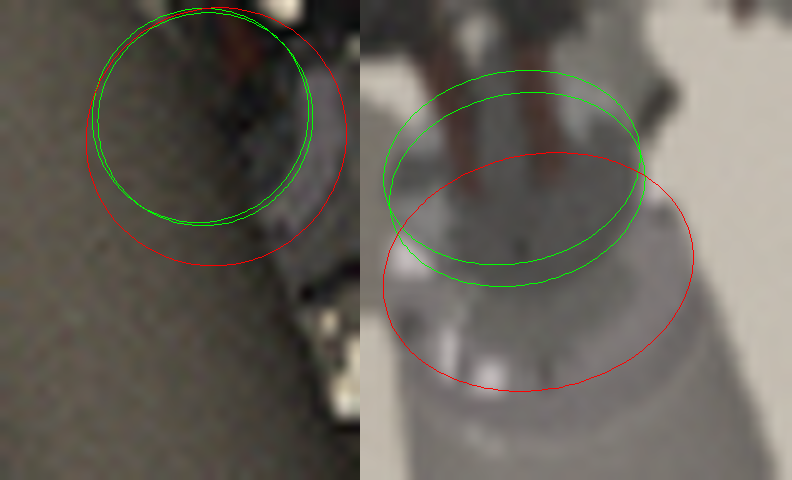

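The overlay shows the collar prediction (red) matching the picture, and the lid prediction (green) is plausible within about 2 mm. That is close enough to try a guarded descent with force checks.

Emit:
arm_command(plan="0 0.003 -0.05 0 1; 0 0.003 -0.1 0 1; 0 0.003 -0.11 0 1; 0 0.003 -0.12 0 1; 0 0.003 -0.13 0 1; 0 0.003 -0.14 0 1; 0 0.003 -0.14 0 1; 0 0.003 -0.14 0 1")

```text
clock: 7.0
eef_pos: [470.9, 209.7, 230.8]
eef_rot: [3.142, 0.0, -2.567]
force: [0.5, 0.5, -1.5]
opening: 0.156
grip_force: 40.0
```

The spigot and lugs are already below the lip with no contact force. I'll continue down to seat the lid.

Emit:
arm_command(plan="0 0 -0.01 0 1; 0 0 -0.02 0 1; 0 0 -0.03 0 1; 0 0 -0.035 0 1; 0 0 -0.04 0 1; 0 0 -0.04 0 1; 0 0 -0.04 0 1")

```text
clock: 7.7
eef_pos: [470.8, 209.7, 222.7]
eef_rot: [3.142, 0.0, -2.567]
force: [-0.3, 0.1, -1.9]
opening: 0.156
grip_force: 40.0
```

Emit:
arm_command(plan="0 0 -0.004 0 1; 0 0 -0.006 0 1; 0 0 -0.006 0 1; 0 0 -0.006 0 1")

```text
clock: 8.1
eef_pos: [470.8, 209.7, 222.6]
eef_rot: [3.141, 0.0, -2.567]
force: [-4.2, -1.4, 11.2]
opening: 0.158
grip_force: 40.0
```

The lid is seated: z is 222.6 as expected, with a firm 11 N contact. Now I'll ease the press a little and turn it clockwise 0.6 rad (−0.191) slowly.

Emit:
arm_command(plan="0 0 0.002 0 1; 0 0 0.002 -0.02 1; 0 0 0.002 -0.045 1; 0 0 0.002 -0.07 1; 0 0 0.002 -0.095 1; 0 0 0.002 -0.12 1; 0 0 0.002 -0.145 1; 0 0 0.002 -0.145 1; 0 0 0.002 -0.145 1")

```text
clock: 9.0
eef_pos: [471.4, 209.6, 222.6]
eef_rot: [3.141, 0.001, -3.023]
force: [-1.1, -0.5, 5.9]
opening: 0.154
grip_force: 40.0
```

```bash
python3 - <<'E'
from h import *
s=ctrl.observe(); print(s['eef_pos'],s['eef_rot'],s['force'],s['ft_torque'])
E
```

```text
[471.35280879 209.58760946 222.63714783] [ 3.14130267e+00  1.19790758e-03 -3.02295542e+00] [-1.05073986 -0.5345988   5.86992545] [-0.31644127  0.27633865 -0.03354638]
```

Emit:
arm_command(plan="0 0 0 -0.02 1; 0 0 0 -0.04 1; 0 0 0 -0.046 1; 0 0 0 -0.046 1; 0 0 0 -0.046 1; 0 0 0 -0.046 1")

```text
clock: 9.6
eef_pos: [471.4, 209.8, 222.6]
eef_rot: [3.141, 0.001, 3.116]
force: [-1.0, -1.0, 5.6]
opening: 0.158
grip_force: 40.0
```

```bash
python3 - <<'E'
from ov import *
for _ in range(3):
    b=snap('side'); s=ctrl.observe(); print(s['eef_pos'].round(1),s['eef_rot'].round(4),s['force'].round(1),s['ft_torque'].round(3))
a=snap('top')
yaw=s['eef_rot'][2]; cc=np.array((470.7,207.7)); d=np.array([np.cos(yaw),np.sin(yaw)])
def ln(t,z,r0,r1,c): return np.array([[c[0]+r*np.cos(t),c[1]+r*np.sin(t),z] for r in(r0,r1)])
out=[cv2.resize(b['color'][150:190,160:196],None,fx=11,fy=11,interpolation=2), panel(b,160,150,36,40,11,[(circ3(cc,38,138),(0,255,0)),(circ3(cc,47,128),(0,0,255)),(ln(yaw,169,0,30,cc),(255,255,0)),(ln(.573-.6+np.pi,129,41,45,cc),(255,0,255))])]
cv2.imwrite('pics/turned.png',np.hstack(out))
E
```

```text
[471.3 209.8 222.6] [3.1409e+00 1.1000e-03 3.1163e+00] [-0.6 -0.8  4.8] [-0.206  0.201  0.022]
[471.3 209.7 222.6] [3.1409e+00 1.2000e-03 3.1162e+00] [-0.1 -1.4  5. ] [-0.215  0.258  0.034]
[471.4 209.8 222.6] [3.1409e+00 1.2000e-03 3.1162e+00] [-0.3 -0.8  5.6] [-0.219  0.274  0.02 ]
```

View pics/turned.png

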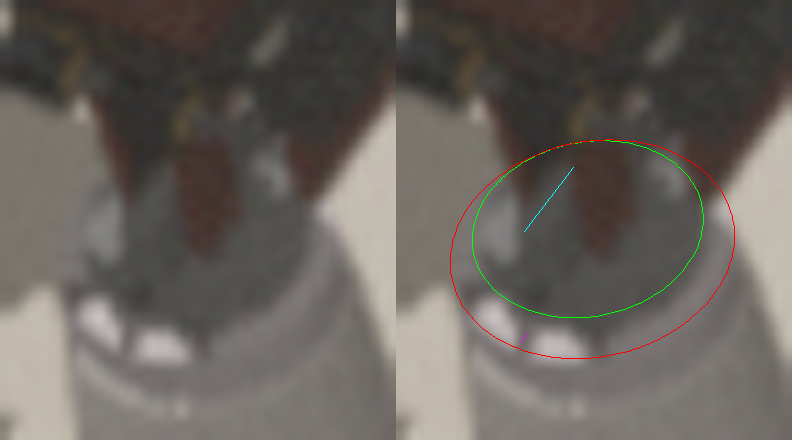

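The last view shows the lid disc flat on the collar and matching its predicted outline. The bar's pointer end, at about (135,290), faces the stud at about (125,340). Commanded and measured yaw agree to a few milliradians, the grip is 40 N, and the readings are steady, so I'm handing in.

```bash
python3 -c "
from workcell import ctrl
print(ctrl.hand_in())"
```

```text
the job is handed in; nothing more can be done
None
```

I seated the lid flat on the grinder and turned it clockwise 0.6 rad, so its bar points at the studs. I handed the job in at about 10 s with the gripper still holding it at 40 N; the ring angle was judged from the arm's yaw and the camera picture, since the wrist torque was too noisy to confirm the spring's pull.

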